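Unlock the specimen slide's left-hand lock screw and draw the carrier to its stop

TASK

Free the specimen carrier of the slide on the imaging bench: its lock screw has a left-hand thread, so unscrew the round knob clockwise until the engraved line on the knob meets the engraved line on the bridge, no tighter and not past it, and leave it there. Then take the carrier by its upright tab and draw it out of the locked place gently, never forcing it, until it bears firmly (about 10 N) on the two stop lugs for half a second, and let go with the carrier still against the lugs. Leave everything else on the bench where it is.

Things in the scene. Friction and masses are not known exactly. Their poses are not given: they have to be found in the camera images.
- bed: the slide's fixed black bed: slab 12 mm thick, x -150 to +125 mm, y +-55 mm; two aluminium guide rails along x (outer width 76 mm, tops 26 mm above the table); a grey bridge over the middle, its flat top plate 48 mm above the table, x -38 to +26, y +-51 mm. Origin on the table under the lock screw's axis; z up; the carrier is drawn out towards -x (roughly towards the robot)
- knob_top (a point): centre of the flat top of the round dark knurled knob, on its vertical axis, which is fixed in the bed. Knob 42 mm in diameter, 30 mm tall. At the start it is 1.9 to 2.7 rad of clockwise turn short of the mark; 0.6 rad past the mark is an end stop. With the lines together its top is 88 mm above the table, its underside 10 mm above the bridge plate (4 to 6 mm at the start)
- lock_screw: the steel lock screw that carries the knob: a 7 mm vertical pin through the bridge; origin at its lower tip, on the knob's axis. Left-hand thread: turned clockwise seen from above it rises 2.2 mm per rad (14 mm per turn). It turns stiffly (0.4 N m: a light grip slips) and stays where left. With the lines together the pin is 2 mm clear of the carrier
- knob_mark (a point): outer end of the light line engraved across the knob's top from the centre to the rim (and down its side): on the rim, 21 mm from the axis, at the height of the knob's top; turns with the knob
- index_mark (a point): inner end of the light line engraved on the bridge plate on the carrier's drawing-out (-x) side of the knob: 21 mm from the knob's axis, 49 mm above the table, so vertically under the knob's line end when the two lines meet. The line goes on outwards 15 mm
- carrier: loose aluminium carrier, about 0.35 kg: plate 58 mm wide, 8 mm thick, between the rails (1 mm play each side, 1.5 mm under their lips); cork pad with a beetle at the far end, 30 mm wide tongue at the near end. Origin on its underside at the centre of its 10 mm square lock hole, axes as the bed's. Locked: over the bed's origin, 12 mm above the table. Against the stop: at bed x = -40 mm
- tab (a point): grip point of the upright tab on the carrier's tongue: centre of the tab, 30 mm above the carrier's underside (42 mm above the table), 90 mm from the carrier's origin on its -x side. Tab 14 mm thick along x, 28 mm wide along y, from 20 to 56 mm above the table
- stop: the two steel stop lugs at the near end of the rails, one each side of the tongue, which catch the carrier's shoulders after 40 mm of travel. Origin midway between them, 12 mm above the table; lugs 15 mm along x, |y| from 16.5 to 38 mm, tops 26 mm above the table
- vial: bystander: small glass vial, 28 mm diameter, 62 mm tall, beside the bed; origin under its centre
- loupe: bystander: black eye loupe, 38 mm diameter, 42 mm tall, beside the bed; origin under its centre
- weight: bystander: brass paper weight with a knob, 34 mm diameter, 44 mm tall, beside the bed's far end; origin under its centre
- card_box: bystander: open white tray, 110 x 85 x 35 mm; origin under its centre
- brush: bystander: brush lying on the table to the robot's left
- pin_dish: bystander: white bowl, 72 mm diameter, 28 mm tall; origin under its centre
- calliper_case: bystander: flat grey case, 190 x 70 x 22 mm; origin under its centre
There are look-alikes about, which are no part of the job. Leave any orange look-alike of the carrier alone.

How it is judged (in metres and radians):
On the way, in this order (a step that is already met when the one before it is completed fails the run):
1. the knob's line is brought within 3.5 mm of the bridge's line at the rim, the carrier still in its locked place (within 4 mm) (horizontal distance between knob_mark and index_mark below 0.0035 m and x of carrier in the frame of bed above -0.004 m), for 0.3 s.
2. the carrier is drawn out and bears on the stop lugs with 6 to 16 N (x of carrier in the frame of bed below -0.037 m and contact force between carrier and stop between 6 and 16 N), for 0.3 s.
At the end, for the whole second after the job is handed in: The line on the knob is within 3.5 mm (about 10 degrees) of the line on the bridge, and the carrier rests flat and still within 2.5 mm of the stop lugs, both released (horizontal distance between knob_mark and index_mark below 0.0035 m and x of carrier in the frame of bed below -0.0375 m and angle between carrier's own z axis and vertical below 0.05 rad and linear speed of carrier below 0.01 m/s); the robot touches nothing.
It fails at once if the carrier is pulled hard against the lock pin (more than 15 N) or rammed on the stop lugs (more than 25 N) (contact force between carrier and lock_screw above 15 N or contact force between carrier and stop above 25 N).
It fails at once if the knob is turned more than 20 degrees past the mark, or screwed in tight (y of knob_mark in the frame of bed above 0.0072 m).
It fails at once if a bystander is moved more than 15 mm (distance of any of vial, loupe, weight, card_box, brush, pin_dish, calliper_case from where it was at the start of the episode above 0.015 m).
It also fails if it takes over 72 s, if anything falls off the work surface, if the arm or the gripper's body presses on something with over 40 N, if the wrist force passes 120 N, or if a joint passes its speed limit or range.

ROBOT

A 6-joint arm with a two-finger parallel gripper is mounted at the origin on the work surface. World frame = base frame: x ahead of the robot, y to its left, z up, the work surface at z = 0. Lengths are in m, angles in degrees, forces in N, time in s.
With the tool pointing down it reaches from about 0.375 to 0.9 m from the base axis. Payload 3.1 kg.
Tool frame: the origin (TCP) lies on the centre line of the jaws, within the pads' length; the fingertips stand 8 mm ahead of it and the grasp point (between the pads) lies 11 mm behind it; z points along the fingers, y is the direction in which the jaws open and shut (so a half turn about z gives the same grasp; the last joint's range is limited). The gripper opens to 85 mm and grips with 20 to 120 N. Pads are 22 mm wide; open, the fingers measure 114 mm over their backs; the gripper's body (76 mm by 85 mm) begins 54 mm behind the grasp point. The pads swing forward as they close: fully open they stand 13 mm farther back than shut.
Start: joints at [57.897, 30.224, 82.088, -0, 67.689, -10.227], TCP at [0.233, 0.58, 0.239] pointing down, gripper open.
Joint ranges: [-176.69, 176.69], [-43.24, 126.21], [12.49, 139.97], [-82, 262], [0, 151.66], [-163.58, 163.58]. Speed limits (degrees/s): [159.86, 159.86, 180, 180, 180, 180].

INTERFACE

Orientations are given as [roll, pitch, yaw] about the fixed x, y, z axes, in that order (R = Rz(yaw) Ry(pitch) Rx(roll)).
In Python, from rig import telemetry, optics, finish_job gives the robot as it stands.
- The arm moves only by the tool jog_arm, never from a script. Its argument "targets" is a list that holds one entry, the list of rows, each a list of 4 numbers: the shift along the world's x, y, z in cm, then the turn about the world's z in degrees. In form: [[[tx, ty, tz, turn], ...]]. A call has 1 to 12 rows; each row is the pose to reach, as a shift and turn from the pose measured when the call began; what a row does not reach only later rows make up. A row lasts 1/10 s, in which the tool goes at most 50 mm and 8.59 degrees, less where a joint would pass 70% of its speed; a pose out of reach is approached as far as the arm can. A call with a gripper value outside its range is refused whole. "fingers" is the closure, from 0 (fully open) to 1 (shut), set as the call begins (left out, the last holds). The fingers move at their own pace and stop on an object; the grip force is fixed at half the most. Time passes only in rows, so rows that repeat a pose let the fingers close. It gives the time, the measured TCP pose, the force and the opening at its end, in the units of the state.
- telemetry.get_obs(): the state, without advancing time (a new reading comes with each control period).
- optics.capture(name): name is "side" or "top" or "wrist"; returns the picture (384x512x3 uint8, red, green, blue); there is no depth.
- optics.get_calibration(name): a dict with "fx", "fy", "cx", "cy" (pixels), "T" (4x4, takes a point from camera to world coordinates). Camera axes: x right, y up, looking along -z (the intrinsics and any distortion apply to the point x, -y, -z); pixel columns grow to the right and rows downward; lengths in m; the calibration is good to about 2 mm. A picture is of the moment at which its call begins: read the wrist's pose just before it. get_calibration takes no time and is no camera call; for the wrist camera it gives the pose at the moment of the call.
- finish_job(): hands the job in, once; it reports no verdict.
The state is a dict: "clock": time; "joints": joint angles; "qd": joint speeds; "tau": joint torques, N m; "ee_pos": TCP position; "eef_rot": TCP orientation; "wrist_force": force on the tool from outside, world axes, zero at the start; "torque": the same for the moment, N m; "opening": finger opening in m.
Only numpy, scipy, OpenCV 4.12 (cv2) and the standard library are available. Lean on these libraries where they do the work, as an engineer would, in place of code of your own. Each camera call takes 0.05 s, during which the arm holds its last target.

## Working session

There is one attempt and no reset: what is moved stays moved. The work goes in short steps, Python scripts to look and compute and a tool call to move; the robot and the scene stay as the last step left them, time stands still between calls to the robot, and variables do not carry over. Pictures are saved under pics/ and viewed, and the job is handed in when it is done.

Besides the shell and the picture viewer there is one more tool, called after "Emit:" by a JSON object that holds its "name" and its "arguments", one argument or row to a line. jog_arm: Moves the arm, as the interface text tells. Its arguments: {"type":"object","properties":{"targets":{"type":"array"},"fingers":{"type":"number"}},"required":["targets"]}

```bash
mkdir -p pics; ls
python3 - <<'E'
from rig import telemetry, optics
import cv2, numpy as np
print(telemetry.get_obs())
for n in ("side","top","wrist"):
    print(n,optics.get_calibration(n))
    cv2.imwrite(f"pics/{n}0.png",optics.capture(n)[:,:,::-1])
E
```

```text
pics
{'clock': 0.0, 'joints': array([ 5.78948703e+01,  3.02789887e+01,  8.21562481e+01, -8.17210545e-04,
        6.76907879e+01, -1.02265594e+01]), 'qd': array([ 0.01862697, -0.03013913, -0.04428126,  0.0080973 , -0.06273877,
       -0.0649499 ]), 'tau': array([-5.27598513e-04, -4.42334890e+01, -1.78030103e+01, -2.40239997e-04,
        8.24905612e-03,  1.62962567e-05]), 'ee_pos': array([0.23248868, 0.57939079, 0.23833414]), 'eef_rot': array([-1.79875843e+02, -2.16311740e-02,  1.58121717e+02]), 'wrist_force': array([ 0.36986952, -1.30982007, -0.47510118]), 'torque': array([-0.02841726, -0.0217806 ,  0.02532876]), 'opening': 0.08506341088709365}
side {'fx': 355.56492339517257, 'fy': 355.56492339517257, 'cx': 255.16111706272468, 'cy': 190.52260505195505, 'T': array([[-0.97940681,  0.13656915, -0.14869824,  0.44780011],
       [-0.20174065, -0.6330319 ,  0.74737629,  0.60529128],
       [ 0.00793781,  0.76198391,  0.64754731,  0.62813846],
       [ 0.        ,  0.        ,  0.        ,  1.        ]])}
top {'fx': 429.44195854823096, 'fy': 429.44195854823096, 'cx': 260.01624530703486, 'cy': 188.75889847792004, 'T': array([[ 3.39295765e-03,  9.81004970e-01, -1.93952923e-01,
         3.22593763e-01],
       [-9.99843916e-01, -3.49055582e-05, -1.76675377e-02,
        -1.33905820e-02],
       [-1.73387124e-02,  1.93982595e-01,  9.80851733e-01,
         1.27256046e+00],
       [ 0.00000000e+00,  0.00000000e+00,  0.00000000e+00,
         1.00000000e+00]])}
wrist {'fx': 271.1442357878236, 'fy': 271.1442357878236, 'cx': 254.9247746207889, 'cy': 194.47455506881468, 'T': array([[ 0.37352102, -0.88615846, -0.27423571,  0.16192888],
       [ 0.92761824,  0.35601477,  0.11303927,  0.60905113],
       [-0.00253875, -0.29660859,  0.95499576,  0.37251844],
       [ 0.        ,  0.        ,  0.        ,  1.        ]])}
```

View pics/top0.png

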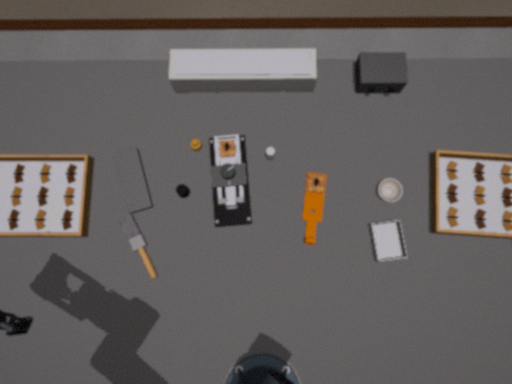

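View pics/side0.png

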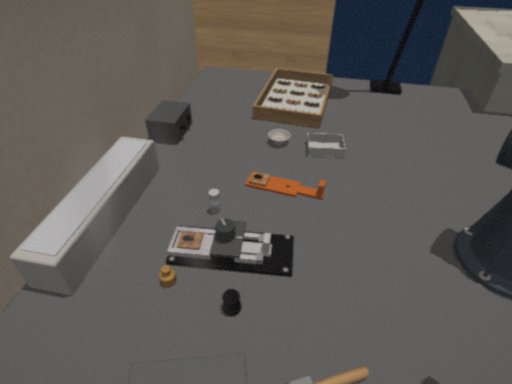

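View pics/wrist0.png

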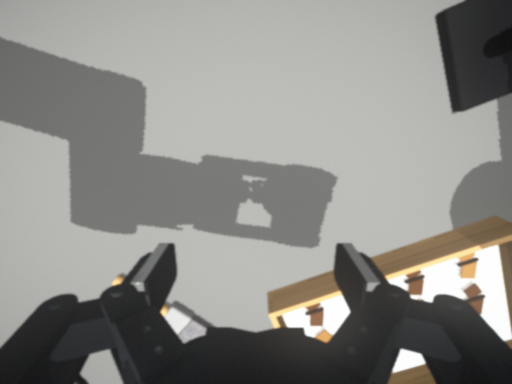

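The top view shows the black bed at about (230,180), the dark knob at (228,171) and the aluminium tab at (232,197). Candidates for the carrier are the aluminium one in the bed and the orange look-alike at (315,205), which I will leave alone. For the knob, the alternatives are the loupe at (183,190) and the brass weight at (196,144). I choose the aluminium carrier and the knob on the bridge, and check them in close crops.

```bash
cat > h.py <<'E'
import numpy as np, cv2
from rig import telemetry, optics
def ray(cal,uv,z):
    T=cal["T"];u,v=uv
    d=T[:3,:3]@np.array([(u-cal["cx"])/cal["fx"],-(v-cal["cy"])/cal["fy"],-1.])
    o=T[:3,3]; return o+d*(z-o[2])/d[2]
def proj(cal,P):
    T=cal["T"];p=T[:3,:3].T@(np.asarray(P,float)-T[:3,3])
    return np.array([cal["cx"]+cal["fx"]*p[0]/-p[2],cal["cy"]-cal["fy"]*p[1]/-p[2]])
def crop(img,x0,y0,w,h,s,name):
    c=cv2.resize(img[y0:y0+h,x0:x0+w],None,fx=s,fy=s,interpolation=cv2.INTER_CUBIC)
    cv2.imwrite(name,c[:,:,::-1])
E
python3 - <<'E'
from h import *
t=cv2.imread("pics/top0.png")[:,:,::-1]; s=cv2.imread("pics/side0.png")[:,:,::-1]
g=lambda im:np.clip(im.astype(float)*1.8,0,255).astype(np.uint8)
crop(g(t),190,125,80,110,5,"pics/tc.png"); crop(g(s),155,205,150,75,5,"pics/sc.png")
c=optics.get_calibration("top")
for uv in [(210,138),(246,136),(216,226),(251,222)]: print(ray(c,uv,.012))
print(ray(c,(228,171),.083))
E
```

```text
[0.73074766 0.1634659  0.012     ]
[0.73690917 0.05289769 0.012     ]
[0.45996942 0.13869098 0.012     ]
[0.47194429 0.03556564 0.012     ]
[0.60943384 0.09950937 0.083     ]
```

View pics/tc.png

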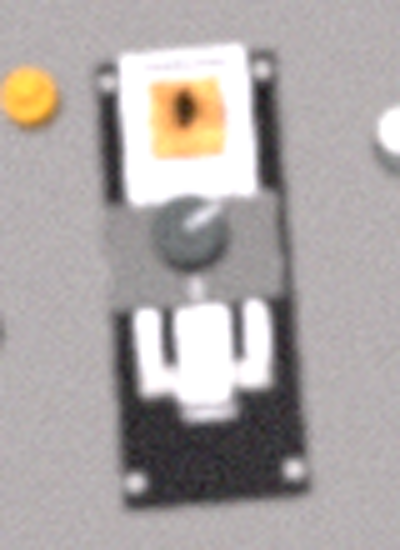

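View pics/sc.png

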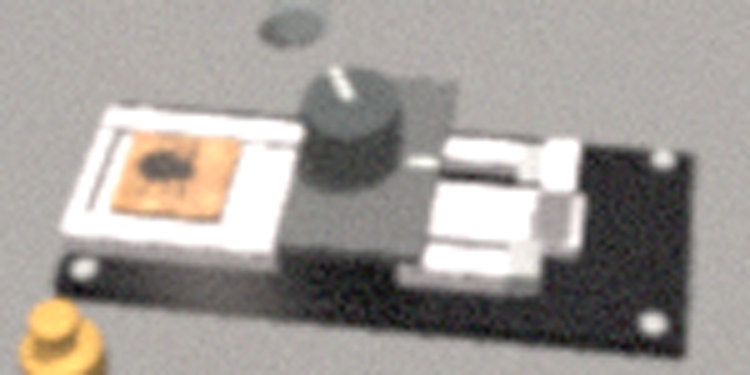

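The aluminium carrier sits in the bed with the knob on the bridge. The knob's line points to +x/−y (crop direction from (190,233) to (218,207)), and the index line on the bridge is on the −x side at (196,290). Moving over it for a close look.

Emit:
{"name": "jog_arm", "arguments": {
  "targets": [
    [[3,-4,0,8],[6,-8,0,16],[9,-12,0,24],[12,-16,0,27],[15,-20,0,27],[18,-24,0,27],[21,-28,0,27],[24,-32,0,27],[27,-36,0,27],[30,-40,0,27],[33,-44,0,27],[36,-48,0,27]]
  ]
}}

```text
clock: 1.35
ee_pos: [0.5915, 0.1, 0.2383]
eef_rot: [-179.9, -0.1, -174.9]
wrist_force: [0.9, 0.7, -0.4]
opening: 0.0853
```

Emit:
{"name": "jog_arm", "arguments": {
  "targets": [
    [[0,0,0,0],[0,0,0,0]]
  ]
}}

```text
clock: 1.55
ee_pos: [0.5918, 0.0986, 0.2377]
eef_rot: [-179.9, -0.1, -175.1]
wrist_force: [-0.9, 0.6, 0.3]
opening: 0.0852
```

Run:
```python
from h import *
import pickle
o=telemetry.get_obs();c=optics.get_calibration("wrist")
im=optics.capture("wrist");pickle.dump((c,im),open("w1.pkl","wb"))
print(o["clock"],o["ee_pos"],o["eef_rot"],o["joints"])
crop(im,0,0,512,384,1.5,"pics/w1.png")
t=optics.capture("top");crop(t,190,125,80,110,5,"pics/t1.png")
```

```text
1.55 [0.59180157 0.09861953 0.23765689] [-1.79946315e+02 -1.19956109e-01 -1.75069170e+02] [-1.16843381e+00  2.84334057e+01  8.58172339e+01 -7.24615707e-02
  6.58629505e+01 -9.60696232e+01]
```

View pics/w1.png

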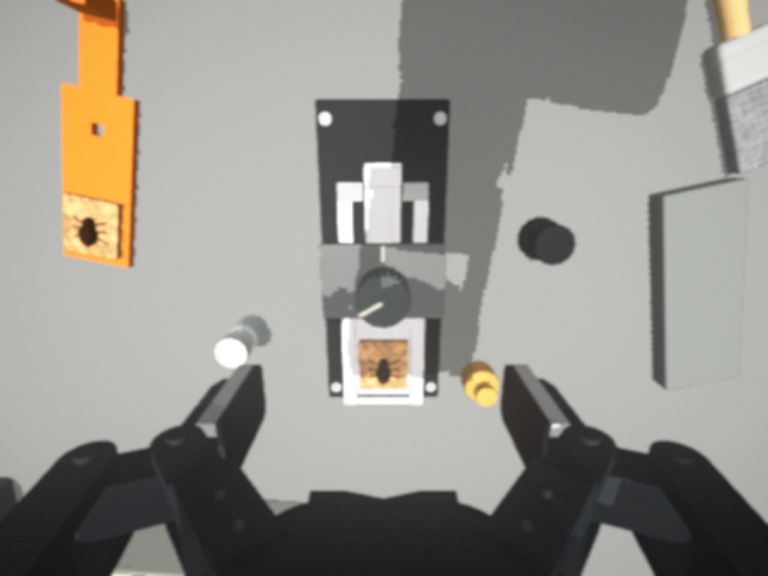

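Run:
```python
from h import *
import pickle
c,im=pickle.load(open("w1.pkl","rb"))
g=np.clip(im.astype(float)*1.3,0,255).astype(np.uint8)
crop(g,205,60,100,100,6,"pics/w1a.png")
crop(g,205,150,100,60,7,"pics/w1b.png")
```

```text
(no output)
```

View pics/w1a.png

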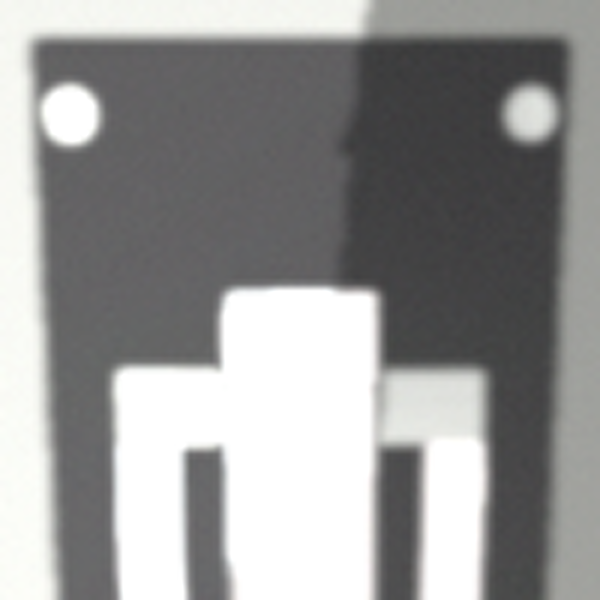

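View pics/w1b.png

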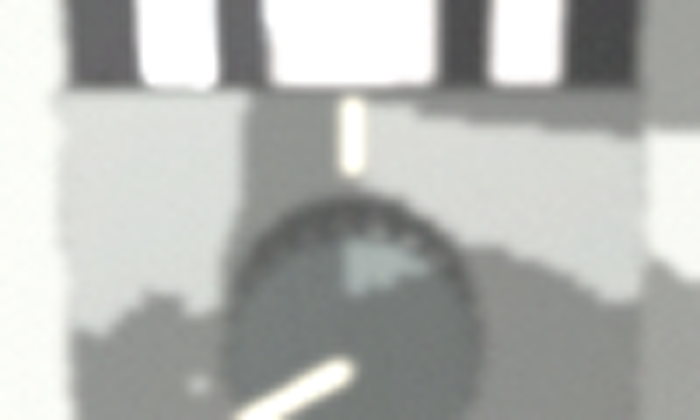

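View pics/t1.png

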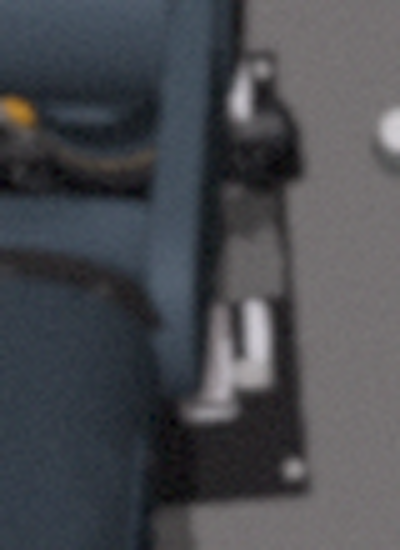

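Run:
```python
from h import *
import pickle
c,im=pickle.load(open("w1.pkl","rb"))
P={}
for n,uv,z in [("fl",(210.8,66.7),.012),("fr",(299.5,66.7),.012),("idx_in",(255.1,174.9),.049),("idx_out",(255.1,164.0),.049),("knob",(254.6,202.6),.083),("kmark",(239,209),.083),("bridgeL",(214.3,162.7),.048),("bridgeR",(295.7,162.5),.048),("tabtopnearL",(241.8,108.2),.056),("tabtopnearR",(268.2,108.2),.056)]:
    P[n]=ray(c,uv,z);print(n,P[n].round(4))
d=P["fr"]-P["fl"];print("yaw front",np.degrees(np.arctan2(-d[0],d[1])),np.linalg.norm(d))
d=P["idx_in"]-P["idx_out"];print("idx",np.linalg.norm(d),np.degrees(np.arctan2(d[1],d[0])))
d=P["idx_in"]-P["knob"];print(np.linalg.norm(d[:2]),np.degrees(np.arctan2(-d[1],-d[0])))
d=P["kmark"]-P["knob"];print(np.linalg.norm(d[:2]),np.degrees(np.arctan2(d[1],d[0])))
m=(P["fl"]+P["fr"])/2;d=P["knob"]-m;print(np.linalg.norm(d[:2]),np.degrees(np.arctan2(d[1],d[0])))
d=P["bridgeR"]-P["bridgeL"];print("br",np.degrees(np.arctan2(-d[0],d[1])),np.linalg.norm(d))
```

```text
fl [0.4698 0.0352 0.012 ]
fr [0.4607 0.1423 0.012 ]
idx_in [0.5905 0.0994 0.049 ]
idx_out [0.5771 0.0983 0.049 ]
knob [0.6145 0.101  0.083 ]
kmark [0.6237 0.084  0.083 ]
bridgeL [0.5799 0.0491 0.048 ]
bridgeR [0.5713 0.1469 0.048 ]
tabtopnearL [0.5146 0.0781 0.056 ]
tabtopnearR [0.5122 0.1074 0.056 ]
yaw front 4.862069277055089 0.10756452879560525
idx 0.013438311085656574 4.884872855491213
0.024059240117634714 3.6130496691590555
0.019280927451941487 -61.67705051984431
0.14982460420624488 4.6738692149148235
br 5.031523645888012 0.09818775532093618
```

Bed yaw is about 4.9°, the knob axis about (0.613, 0.101) (two routes agree within 2–3 mm), and the mark needs about 113° clockwise (1.98 rad, inside the given range). I approach with extra yaw so that the mark stays in the wrist view at the end.

Emit:
{"name": "jog_arm", "arguments": {
  "targets": [
    [[0.5,0,-2,8.5],[1,0,-4,17],[1.5,0.2,-6,25.5],[2.1,0.3,-8,34],[2.1,0.3,-10,42.5],[2.1,0.3,-11,51],[2.1,0.3,-12,59],[2.1,0.3,-12,60],[2.1,0.3,-12,60]]
  ]
}}

```text
clock: 2.55
ee_pos: [0.6107, 0.1051, 0.118]
eef_rot: [-180.0, -0.2, -114.9]
wrist_force: [-0.2, 0.2, 0.1]
opening: 0.0855
```

Run:
```python
from h import *
import pickle
o=telemetry.get_obs();c=optics.get_calibration("wrist")
im=optics.capture("wrist");pickle.dump((c,im),open("w2.pkl","wb"))
print(o["clock"],o["ee_pos"],o["eef_rot"],o["joints"])
crop(im,0,0,512,384,1.5,"pics/w2.png")
print(proj(c,[.613,.1012,.083])*1.5)
```

```text
2.55 [0.61067061 0.10512927 0.11804564] [-1.79990493e+02 -1.64404553e-01 -1.14897117e+02] [  -0.47853824   38.55487176   88.54453688   -0.19246527   52.96005506
 -155.46541906]
[372.49594672 334.24512357]
```

View pics/w2.png

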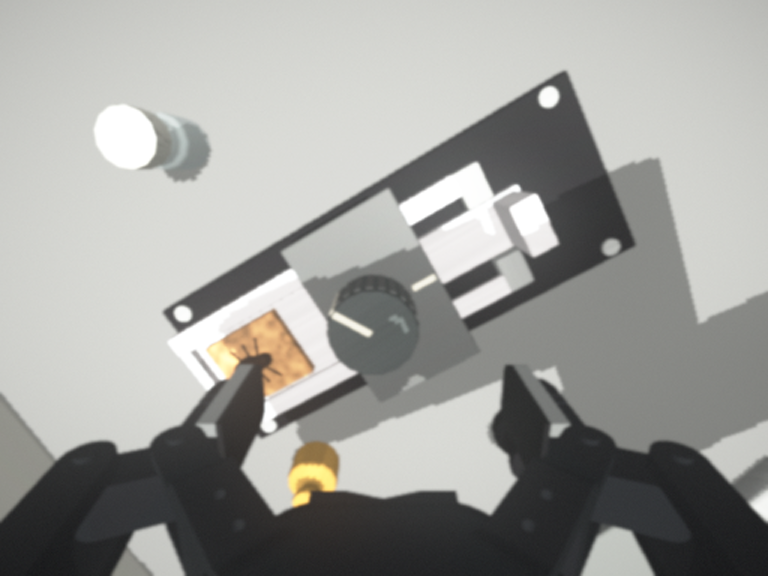

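Run:
```python
from h import *
import pickle
c,im=pickle.load(open("w2.pkl","rb"))
crop(im,205,175,90,85,7,"pics/w2a.png")
for z in (.083,.084):
  k=ray(c,(373.5/1.5,332/1.5),z);m=ray(c,(331/1.5,313/1.5),z)
  i=ray(c,(414/1.5,289/1.5),.049);o=ray(c,(435/1.5,278/1.5),.049)
  d=m-k;print(k,m,np.linalg.norm(d),np.degrees(np.arctan2(d[1],d[0])))
  print(i,o,np.linalg.norm((i-k)[:2]),np.degrees(np.arctan2(*(k-i)[1::-1])))
```

```text
[0.61212421 0.10040531 0.083     ] [0.6252996  0.08426795 0.083     ] 0.020832802757367857 -50.76998897016291
[0.58934643 0.10000893 0.049     ] [0.57710718 0.09914779 0.049     ] 0.022781219809231555 0.9969731524181032
[0.61192593 0.10003548 0.084     ] [0.62502351 0.08399342 0.084     ] 0.0207097638032744 -50.76998897016305
[0.58934643 0.10000893 0.049     ] [0.57710718 0.09914779 0.049     ] 0.02257950935216866 0.0673670365873743
```

View pics/w2a.png

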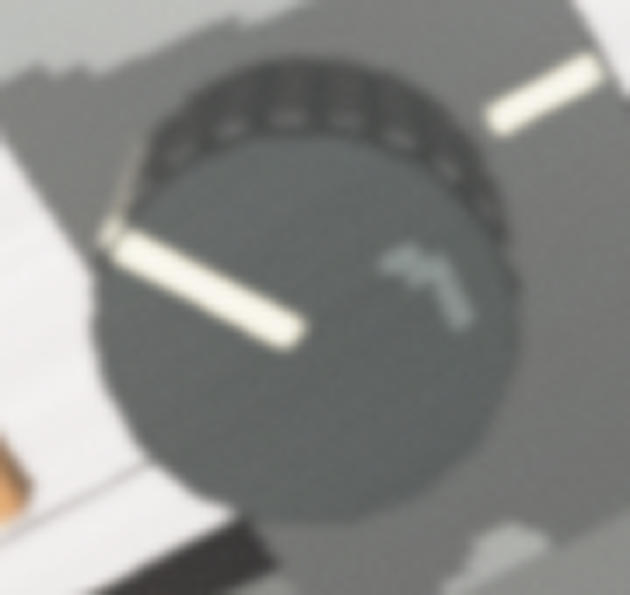

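Run:
```python
from h import *
import pickle
c,im=pickle.load(open("w2.pkl","rb"))
f=lambda x,y,z=.083:ray(c,(x/7+205-.43,y/7+175-.43),z)
for a,b in [((308,330),(108,237)),((295,332),(118,244))]:
  d=f(*b)-f(*a);print(f(*a),np.linalg.norm(d),np.degrees(np.arctan2(d[1],d[0])))
d=f(495,122,.049)-f(598,65,.049);print(np.degrees(np.arctan2(d[1],d[0])),f(495,122,.049))
```

```text
[0.61250505 0.10053255 0.083     ] 0.021160349712508082 -51.683132042383605
[0.61372946 0.10019227 0.083     ] 0.019000018836458233 -53.293250553611344
5.365380736764537 [0.58963515 0.09927286 0.049     ]
```

Knob axis now (0.6125, 0.1005); line from crop (295,332) to the rim at (108,237) gives −52.5°, so about 122° clockwise to go. Descending and gripping.

Emit:
{"name": "jog_arm", "arguments": {
  "targets": [
    [[0.2,-0.45,-2,0],[0.2,-0.45,-4,0],[0.2,-0.45,-5,0],[0.2,-0.45,-5.6,0],[0.2,-0.45,-5.6,0],[0.2,-0.45,-5.6,0]]
  ]
}}

```text
clock: 3.2
ee_pos: [0.6137, 0.1004, 0.0631]
eef_rot: [-179.9, -0.1, -114.9]
wrist_force: [-0.2, -0.5, -0.3]
opening: 0.0851
```

Emit:
{"name": "jog_arm", "arguments": {
  "targets": [
    [[0,0,0,0],[0,0,0,0],[0,0,0,0],[0,0,0,0],[0,0,0,0]]
  ],
  "fingers": 1
}}

```text
clock: 3.7
ee_pos: [0.6138, 0.1005, 0.064]
eef_rot: [-179.8, -0.1, -114.9]
wrist_force: [-1.9, 0.0, 6.3]
opening: 0.0403
```

Emit:
{"name": "jog_arm", "arguments": {
  "targets": [
    [[0,0,0.02,-4],[0,0,0.03,-8],[0,0,0.05,-12],[0,0,0.06,-16],[0,0,0.08,-20],[0,0,0.09,-24],[0,0,0.11,-28],[0,0,0.12,-32],[0,0,0.14,-36],[0,0,0.15,-40],[0,0,0.15,-40]]
  ]
}}

```text
clock: 4.8
ee_pos: [0.6139, 0.1004, 0.0656]
eef_rot: [-179.8, -0.1, -154.9]
wrist_force: [-0.6, 0.2, 2.2]
opening: 0.0402
```

Run:
```python
from h import *
import pickle
o=telemetry.get_obs();c=optics.get_calibration("wrist")
im=optics.capture("wrist");pickle.dump((c,im),open("w3.pkl","wb"))
print(o["clock"],o["ee_pos"],o["eef_rot"],o["joints"],o["wrist_force"],o["torque"],o["opening"])
crop(im,0,0,512,384,1.5,"pics/w3.png")
```

```text
4.8 [0.61388203 0.10041766 0.06559366] [-1.79807227e+02 -9.38210741e-02 -1.54863622e+02] [  -0.88802345   43.07861027   89.59549593   -0.29160216   47.32599143
 -115.82690333] [-0.64416288  0.18774596  2.21424145] [-0.09388956  0.13187339  0.14605303] 0.040229193493109036
```

View pics/w3.png

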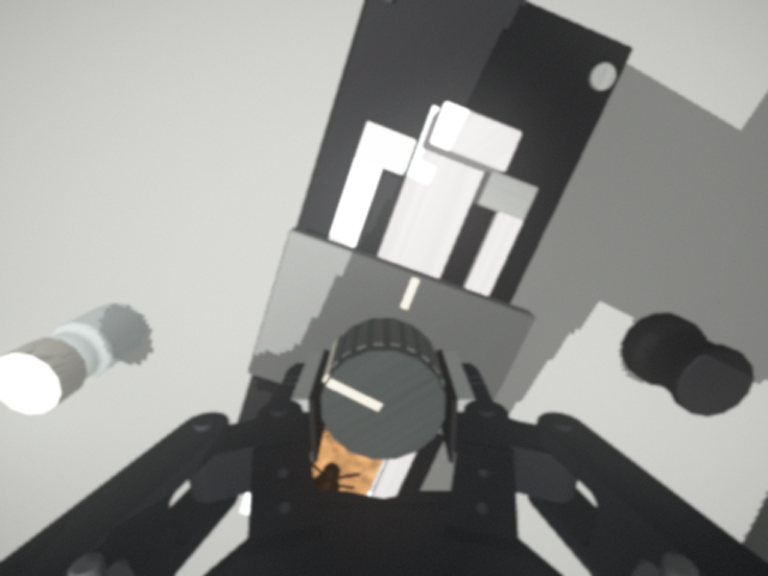

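The knob is gripped between the pads. Its line runs from (381,408) to (325,378), turning with the jaws without slipping.

```bash
cat >> h.py <<'E'
def ang(c,a,b,z,s=1.5):
    k=ray(c,np.array(a)/s-.17,z);m=ray(c,np.array(b)/s-.17,z);d=m-k
    return k.round(4),np.linalg.norm(d).round(4),np.degrees(np.arctan2(d[1],d[0])).round(2)
E
python3 - <<'E'
from h import *
import pickle
c,im=pickle.load(open("w3.pkl","rb"))
crop(im,195,190,120,100,6,"pics/w3a.png")
print(ang(c,(383,408),(325,378),.085))
print("idx",ang(c,(416,280),(405,308),.049))
E
```

```text
(array([0.6127, 0.1012, 0.085 ]), np.float64(0.0213), np.float64(-95.51))
idx (array([0.5775, 0.0986, 0.049 ]), np.float64(0.0121), np.float64(5.57))
```

View pics/w3a.png

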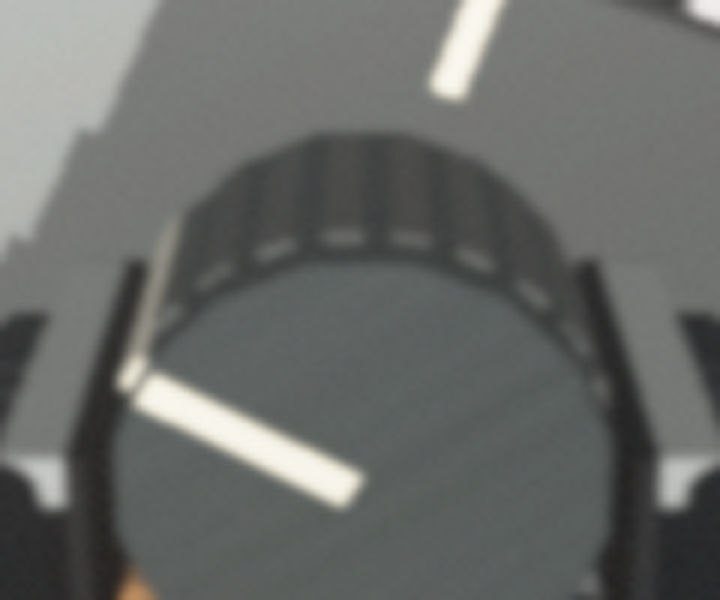

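Emit:
{"name": "jog_arm", "arguments": {
  "targets": [
    [[0,0,0.02,-6],[0,0,0.05,-12],[0,0,0.07,-18],[0,0,0.09,-24],[0,0,0.12,-30],[0,0,0.14,-36],[0,0,0.16,-42],[0,0,0.19,-48],[0,0,0.21,-54],[0,0,0.24,-62],[0,0,0.26,-68],[0,0,0.26,-68]]
  ]
}}

```text
clock: 6.05
ee_pos: [0.6138, 0.1002, 0.0682]
eef_rot: [-179.8, -0.1, 137.3]
wrist_force: [-0.9, -0.5, 3.1]
opening: 0.0407
```

Run:
```python
from h import *
import pickle
o=telemetry.get_obs();c=optics.get_calibration("wrist")
im=optics.capture("wrist");pickle.dump((c,im),open("w4.pkl","wb"))
print(o["clock"],o["ee_pos"],o["eef_rot"],o["wrist_force"],o["torque"],o["opening"])
crop(im,185,150,130,130,6,"pics/w4.png")
```

```text
6.05 [0.61380654 0.1002077  0.06824071] [-1.79793469e+02 -8.45386149e-02  1.37255710e+02] [-0.86285874 -0.54323712  3.12139996] [-0.20913372  0.09271744 -0.00024363] 0.04068970692985669
```

View pics/w4.png

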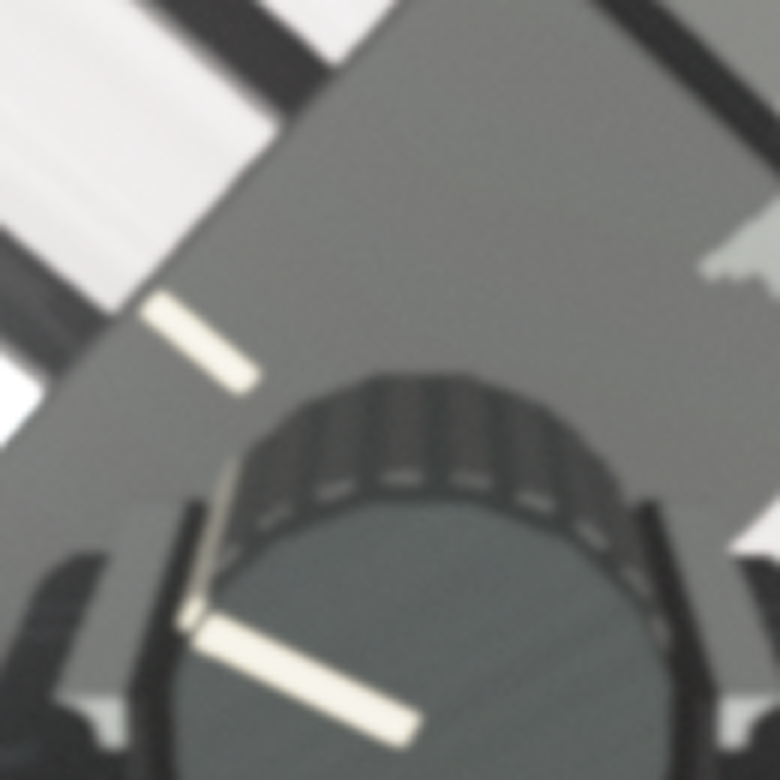

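Run:
```python
from h import *
import pickle
c,im=pickle.load(open("w4.pkl","rb"))
off=np.array([185,150])-.42
f=lambda p,z:ray(c,np.array(p)/6+off,z)
a,b=f((410,728),.0875),f((203,630),.0875);i,o=f((248,382),.049),f((155,302),.049)
e=f((190,622),.0875)
g=lambda d:np.degrees(np.arctan2(d[1],d[0]))
print(a,b,e,np.linalg.norm(e-a),g(b-a),g(e-a)); print(i,o,np.linalg.norm(i-o),g(o-i))
K=i+.021*(i-o)/np.linalg.norm(i-o);print(K,"e-i",(e-i)[:2])
K2=np.array([.6125,.101,0]);print("from K2",g(e-K2),g(i-K2),g(e-K))
```

```text
[0.61186951 0.10135175 0.0875    ] [0.59419191 0.09533711 0.0875    ] [0.59298879 0.0950839  0.0875    ] 0.019893911920756565 -161.20959890612227 -161.63532616110726
[0.58944124 0.09929123 0.049     ] [0.57710941 0.09847286 0.049     ] 0.012358955972838747 -176.20331089570402
[0.61039515 0.10068177 0.049     ] e-i [ 0.00354755 -0.00420733]
from K2 -163.1318896306433 -175.76183808085503 -162.17225830566804
```

About 13° of clockwise turn is left (knob line −162°, index line −175.5°).

Emit:
{"name": "jog_arm", "arguments": {
  "targets": [
    [[0,0,0.01,-3],[0,0,0.03,-6],[0,0,0.04,-9],[0,0,0.05,-12.5],[0,0,0.05,-12.5],[0,0,0.05,-12.5]]
  ]
}}

```text
clock: 6.7
ee_pos: [0.6137, 0.1002, 0.0687]
eef_rot: [-179.8, -0.1, 125.0]
wrist_force: [-0.3, -1.0, 2.9]
opening: 0.0405
```

Run:
```python
from h import *
import pickle
o=telemetry.get_obs();c=optics.get_calibration("wrist")
im=optics.capture("wrist");pickle.dump((c,im),open("w5.pkl","wb"))
print(o["clock"],o["ee_pos"],o["eef_rot"],o["wrist_force"],o["torque"],o["opening"])
crop(im,185,150,130,130,6,"pics/w5.png")
```

```text
6.7 [0.61372479 0.10016323 0.06871211] [-1.79792732e+02 -9.95192788e-02  1.24951679e+02] [-0.29167643 -0.95371807  2.89440791] [-0.12066067  0.12132759  0.17729009] 0.04046431672512398
```

View pics/w5.png

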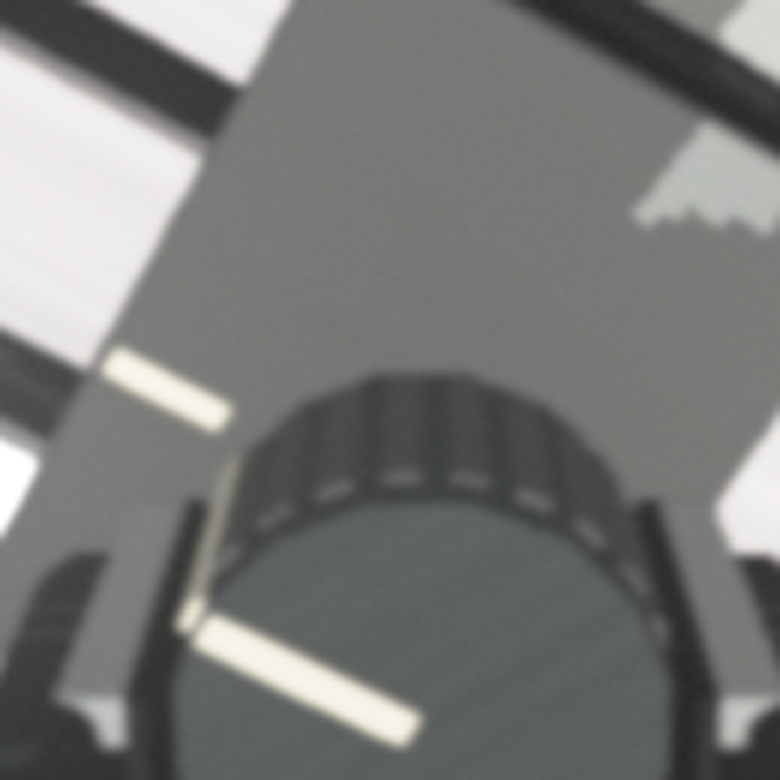

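Run:
```python
from h import *
import pickle
c,im=pickle.load(open("w5.pkl","rb"))
off=np.array([185,150])-.42
f=lambda p,z:ray(c,np.array(p)/6+off,z)
a,b=f((410,728),.088),f((203,630),.088);i,o=f((222,418),.049),f((112,360),.049)
e=f((190,622),.088)
g=lambda d:np.degrees(np.arctan2(d[1],d[0]))
print(a,e,g(b-a),g(e-a)); print(i,o,g(o-i)); print("e-i",(e-i)[:2])
K=i+.021*(i-o)/np.linalg.norm(i-o)
K2=np.array([.6125,.101,0]);print(g(e-K2),g(i-K2),g(e-K))
s=f((235,460),.058);print("line foot",s,g(s-K2))
```

```text
[0.6118743  0.10163539 0.088     ] [0.59209391 0.0995361  0.088     ] -173.516181873457 -173.941873404047
[0.58955915 0.0994002  0.049     ] [0.57704943 0.09833507 0.049     ] -175.13332722372323
e-i [0.00253476 0.0001359 ]
-175.8967212821224 -176.01087901742463 -174.88621464690675
line foot [0.59184954 0.10018856 0.058     ] -177.7497669728865
```

The lines agree within about 1–2° (−174 to −176° against −175 to −176°). Releasing the knob and rising.

Emit:
{"name": "jog_arm", "arguments": {
  "targets": [
    [[0,0,0,0],[0,0,0,0],[0,0,0,0],[0,0,0,0],[0,0,2,0],[0,0,5,0],[-1,0,8,0],[-3,-0.1,10,0],[-3,-0.1,10,0],[-3,-0.1,10,0]]
  ],
  "fingers": 0
}}

```text
clock: 7.75
ee_pos: [0.584, 0.0992, 0.169]
eef_rot: [-179.9, -0.1, 124.9]
wrist_force: [-0.4, 0.4, 0.4]
opening: 0.0852
```

Run:
```python
from h import *
import pickle
o=telemetry.get_obs();c=optics.get_calibration("wrist")
im=optics.capture("wrist");pickle.dump((c,im),open("w6.pkl","wb"))
print(o["clock"],o["ee_pos"],o["eef_rot"],o["wrist_force"],o["opening"])
crop(im,0,0,512,384,1.5,"pics/w6.png")
print(proj(c,[.6125,.101,.088])*1.5)
crop(im,150,120,150,120,5,"pics/w6a.png")
```

```text
7.75 [0.58399982 0.09922108 0.16901335] [-1.79863702e+02 -5.69157332e-02  1.24924267e+02] [-0.39464067  0.42185958  0.44910376] 0.0852145464448585
[425.11106318 333.3377532 ]
```

View pics/w6.png

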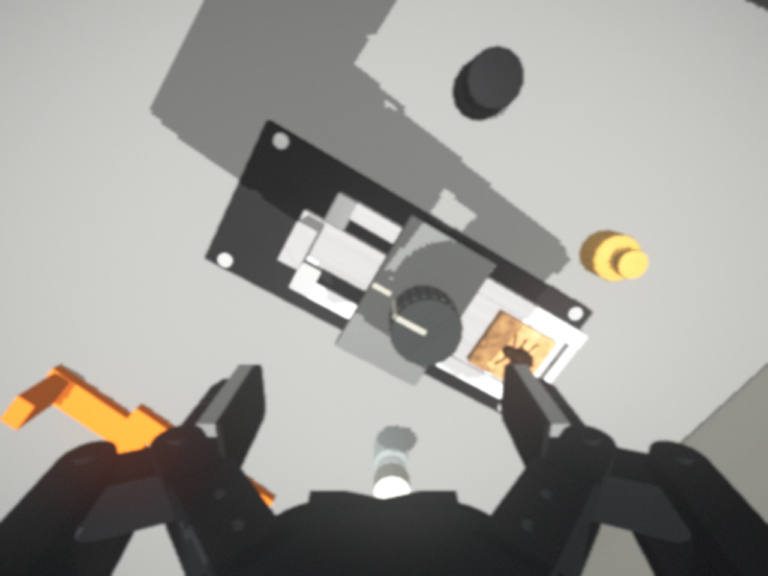

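View pics/w6a.png

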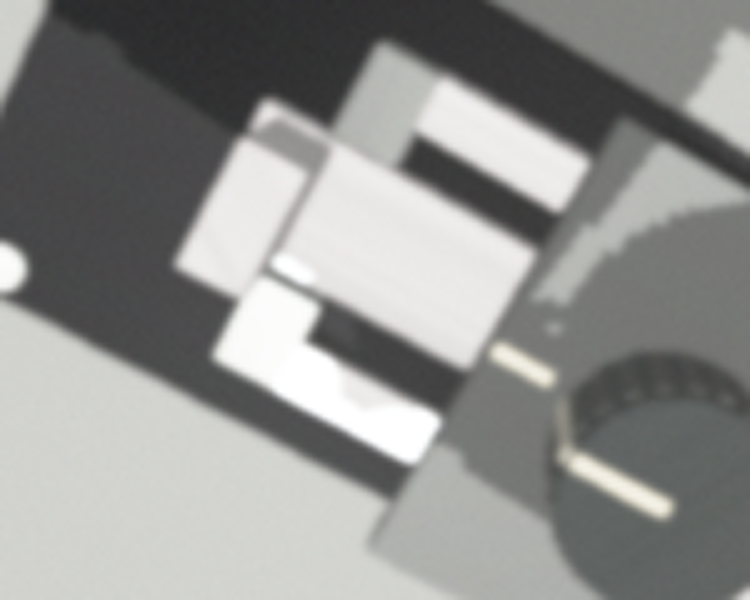

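Run:
```python
from h import *
import pickle
c,im=pickle.load(open("w6.pkl","rb"))
f=lambda p,z:ray(c,np.array(p)/5+np.array([150,120])-.4,z)
for p in [(245,132),(308,172),(240,298),(175,265)]:print(f(p,.056))
g=lambda d:np.degrees(np.arctan2(d[1],d[0]))
print(g(f((495,352),.049)-f((550,380),.049)),g(f((575,462),.088)-f((668,512),.088)),f((552,381),.049)-f((565,457),.088))
```

```text
[0.51578835 0.10777134 0.056     ]
[0.52899912 0.10815468 0.056     ]
[0.53112606 0.08078487 0.056     ]
[0.51789451 0.07926798 0.056     ]
-173.11870183884244 -174.81299760484455 [-2.01067162e-03  4.41923183e-05 -3.90000000e-02]
```

Released: knob line and index line still parallel (−174.8 / −173.1°) with a 0.04 mm lateral offset. The tab centre is at (0.5235, 0.0938), against (0.523, 0.0933) expected. Moving over the tab with jaws along bed x, half open.

Emit:
{"name": "jog_arm", "arguments": {
  "targets": [
    [[-2,-0.1,0,-8],[-4,-0.3,0,-16],[-6,-0.5,-2,-24],[-6,-0.5,-5,-30],[-6,-0.5,-8,-30],[-6,-0.5,-9,-30],[-6,-0.5,-9,-30],[-6,-0.5,-9,-30]]
  ],
  "fingers": 0.5
}}

```text
clock: 8.6
ee_pos: [0.5247, 0.0941, 0.0782]
eef_rot: [-179.8, -0.1, 94.9]
wrist_force: [0.6, -1.2, -1.3]
opening: 0.0426
```

Run:
```python
from h import *
import pickle
o=telemetry.get_obs();c=optics.get_calibration("wrist")
im=optics.capture("wrist")
print(o["clock"],o["ee_pos"],o["eef_rot"],o["wrist_force"],o["opening"])
crop(im,0,0,512,384,1.5,"pics/w7.png")
```

```text
8.6 [0.52470328 0.09412319 0.07817374] [-1.79820302e+02 -9.63051488e-02  9.49224233e+01] [ 0.63010673 -1.17802029 -1.34191989] 0.042642478673644804
```

View pics/w7.png

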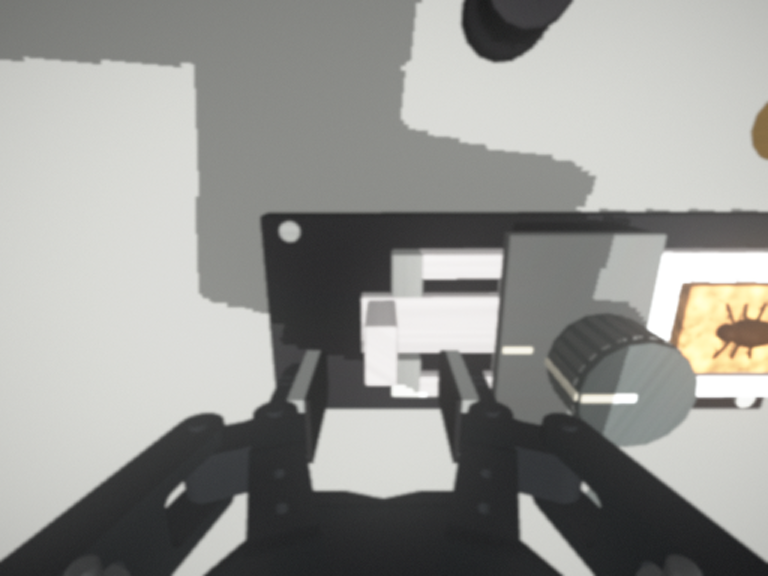

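The tab at (381,345) sits centred between the pads and the knob lines stay together. Lowering and closing.

Emit:
{"name": "jog_arm", "arguments": {
  "targets": [
    [[-0.1,0,-1.5,0],[-0.1,0,-3,0],[-0.1,0,-4,0],[-0.1,0,-4,0],[-0.1,0,-4,0]]
  ]
}}

```text
clock: 9.15
ee_pos: [0.5245, 0.0942, 0.0394]
eef_rot: [-180.0, -0.1, 94.9]
wrist_force: [1.1, 0.3, 0.9]
opening: 0.0423
```

Emit:
{"name": "jog_arm", "arguments": {
  "targets": [
    [[0,0,0,0],[0,0,0,0],[0,0,0,0],[0,0,0,0],[0,0,0,0]]
  ],
  "fingers": 1
}}

```text
clock: 9.65
ee_pos: [0.5245, 0.0942, 0.0403]
eef_rot: [-180.0, -0.1, 95.0]
wrist_force: [-0.4, -0.9, 6.5]
opening: 0.0129
```

Emit:
{"name": "jog_arm", "arguments": {
  "targets": [
    [[-0.2,-0.02,0,0],[-0.4,-0.03,0,0],[-0.6,-0.05,0,0],[-0.8,-0.07,0,0],[-1.0,-0.09,0,0],[-1.0,-0.09,0,0]]
  ]
}}

```text
clock: 10.25
ee_pos: [0.5144, 0.0932, 0.0403]
eef_rot: [-180.0, -0.1, 94.9]
wrist_force: [0.8, -0.8, -2.0]
opening: 0.0129
```

Moves freely (under 1 N). Continuing at the same speed.

Emit:
{"name": "jog_arm", "arguments": {
  "targets": [
    [[-0.25,-0.02,0,0],[-0.5,-0.04,0,0],[-0.75,-0.06,0,0],[-1.0,-0.09,0,0],[-1.25,-0.11,0,0],[-1.5,-0.13,0,0],[-1.75,-0.15,0,0],[-2.0,-0.17,0,0],[-2.2,-0.19,0,0],[-2.4,-0.2,0,0],[-2.4,-0.2,0,0]]
  ]
}}

```text
clock: 11.35
ee_pos: [0.4898, 0.0912, 0.0403]
eef_rot: [-179.9, -0.1, 94.9]
wrist_force: [0.5, 0.4, -1.4]
opening: 0.0127
```

Emit:
{"name": "jog_arm", "arguments": {
  "targets": [
    [[-0.1,-0.01,0,0],[-0.2,-0.02,0,0],[-0.3,-0.03,0,0],[-0.35,-0.03,0,0],[-0.35,-0.03,0,0]]
  ]
}}

```text
clock: 11.85
ee_pos: [0.4863, 0.0909, 0.0403]
eef_rot: [-179.9, -0.1, 94.9]
wrist_force: [2.3, -0.8, -2.6]
opening: 0.013
```

Emit:
{"name": "jog_arm", "arguments": {
  "targets": [
    [[-0.05,0,0,0],[-0.1,-0.01,0,0],[-0.1,-0.01,0,0]]
  ]
}}

```text
clock: 12.15
ee_pos: [0.4852, 0.0908, 0.0403]
eef_rot: [-179.9, -0.1, 94.9]
wrist_force: [1.6, -0.1, -1.7]
opening: 0.0127
```

Emit:
{"name": "jog_arm", "arguments": {
  "targets": [
    [[-0.05,0,0,0],[-0.08,0,0,0],[-0.08,0,0,0]]
  ]
}}

```text
clock: 12.45
ee_pos: [0.4843, 0.0908, 0.0403]
eef_rot: [-179.9, -0.1, 94.9]
wrist_force: [1.5, -0.7, -1.6]
opening: 0.0131
```

Emit:
{"name": "jog_arm", "arguments": {
  "targets": [
    [[-0.04,0,0,0],[-0.06,0,0,0],[-0.06,0,0,0]]
  ]
}}

```text
clock: 12.75
ee_pos: [0.484, 0.0908, 0.0403]
eef_rot: [-180.0, -0.1, 94.9]
wrist_force: [2.9, 0.6, -3.1]
opening: 0.0129
```

Emit:
{"name": "jog_arm", "arguments": {
  "targets": [
    [[-0.04,0,0,0],[-0.07,0,0,0],[-0.07,0,0,0]]
  ]
}}

```text
clock: 13.05
ee_pos: [0.484, 0.0908, 0.0403]
eef_rot: [180.0, -0.1, 94.9]
wrist_force: [3.8, -0.3, -3.2]
opening: 0.0128
```

Emit:
{"name": "jog_arm", "arguments": {
  "targets": [
    [[-0.1,0,0,0],[-0.13,0,0,0],[-0.15,0,0,0],[-0.15,0,0,0]]
  ]
}}

```text
clock: 13.45
ee_pos: [0.4839, 0.0907, 0.0403]
eef_rot: [179.8, -0.0, 94.9]
wrist_force: [6.3, 0.3, -5.6]
opening: 0.0128
```

Emit:
{"name": "jog_arm", "arguments": {
  "targets": [
    [[-0.15,-0.01,0,0],[-0.2,-0.02,0,0],[-0.25,-0.02,0,0],[-0.25,-0.02,0,0],[-0.25,-0.02,0,0],[-0.25,-0.02,0,0],[-0.25,-0.02,0,0]]
  ]
}}

```text
clock: 14.15
ee_pos: [0.4839, 0.0906, 0.0403]
eef_rot: [179.5, -0.0, 95.0]
wrist_force: [8.2, 1.9, -7.1]
opening: 0.0131
```

Emit:
{"name": "jog_arm", "arguments": {
  "targets": [
    [[-0.2,-0.02,0,0],[-0.26,-0.02,0,0],[-0.32,-0.03,0,0],[-0.32,-0.03,0,0],[-0.32,-0.03,0,0],[-0.32,-0.03,0,0],[-0.32,-0.03,0,0],[-0.32,-0.03,0,0],[-0.32,-0.03,0,0],[-0.32,-0.03,0,0]]
  ]
}}

```text
clock: 15.15
ee_pos: [0.4838, 0.0906, 0.0403]
eef_rot: [179.2, -0.0, 94.9]
wrist_force: [9.1, 3.3, -7.9]
opening: 0.0131
```

Run:
```python
from h import *
o=telemetry.get_obs();c=optics.get_calibration("wrist")
im=optics.capture("wrist")
print(o["clock"],o["ee_pos"],o["eef_rot"],o["wrist_force"],o["torque"],o["opening"])
crop(im,0,0,512,384,1.5,"pics/w8.png")
```

```text
15.15 [0.48381829 0.09059093 0.04034996] [ 1.79182060e+02 -1.16951952e-02  9.49440833e+01] [ 9.11356043  3.32592575 -7.90602784] [ 0.47909415 -0.79913409  0.16497554] 0.013053639241143328
```

View pics/w8.png

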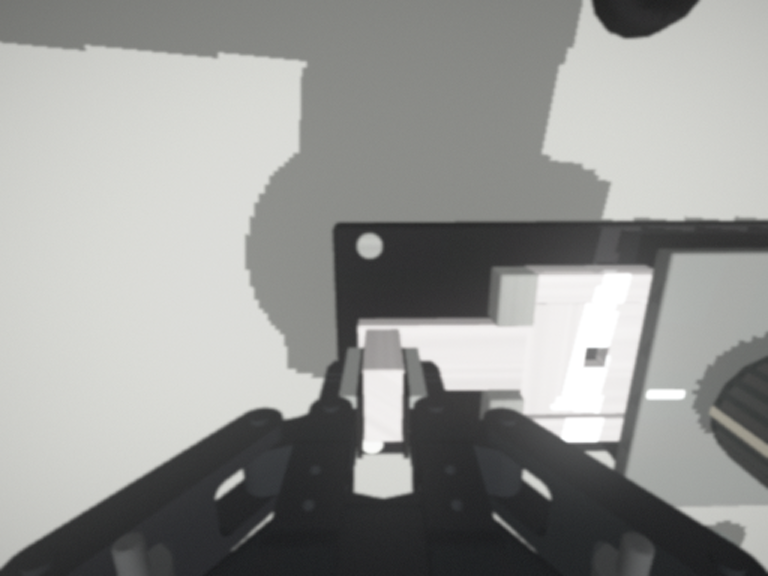

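Carrier shoulders stand against the lugs (513,290), the lock hole is visible at (596,357), and the pull is about 9 N. One slightly firmer hold for margin, then release.

Emit:
{"name": "jog_arm", "arguments": {
  "targets": [
    [[-0.25,0,0,0],[-0.32,0,-0.03,0],[-0.4,0,-0.03,0],[-0.4,0,-0.03,0],[-0.4,0,-0.03,0],[-0.4,0,-0.03,0],[-0.4,0,-0.03,0],[-0.4,0,-0.03,0],[-0.4,0,-0.03,0],[-0.4,0,-0.03,0]]
  ]
}}

```text
clock: 16.2
ee_pos: [0.4837, 0.0906, 0.0404]
eef_rot: [178.7, 0.0, 94.9]
wrist_force: [10.2, 3.3, -6.3]
opening: 0.0129
```

Emit:
{"name": "jog_arm", "arguments": {
  "targets": [
    [[-0.1,0,0,0],[-0.05,0,0,0],[-0.05,0,0,0]]
  ]
}}

```text
clock: 16.5
ee_pos: [0.4838, 0.0906, 0.0404]
eef_rot: [178.7, 0.0, 95.0]
wrist_force: [6.3, 0.9, -4.8]
opening: 0.0129
```

Emit:
{"name": "jog_arm", "arguments": {
  "targets": [
    [[0,0,0,0],[0,0,0,0],[0,0,0,0],[0,0,0,0]]
  ],
  "fingers": 0.5
}}

```text
clock: 16.9
ee_pos: [0.4829, 0.0907, 0.0404]
eef_rot: [178.8, 0.0, 95.0]
wrist_force: [-0.3, -1.3, -0.1]
opening: 0.0427
```

Run:
```python
from h import *
o=telemetry.get_obs()
im=optics.capture("wrist")
print(o["clock"],o["ee_pos"],o["eef_rot"],o["wrist_force"],o["opening"])
crop(im,0,0,512,384,1.5,"pics/w9.png")
```

```text
16.9 [0.48286388 0.09066053 0.04039932] [1.78817670e+02 1.89263072e-02 9.49583014e+01] [-0.27849165 -1.30482703 -0.14701039] 0.042706624387481816
```

View pics/w9.png

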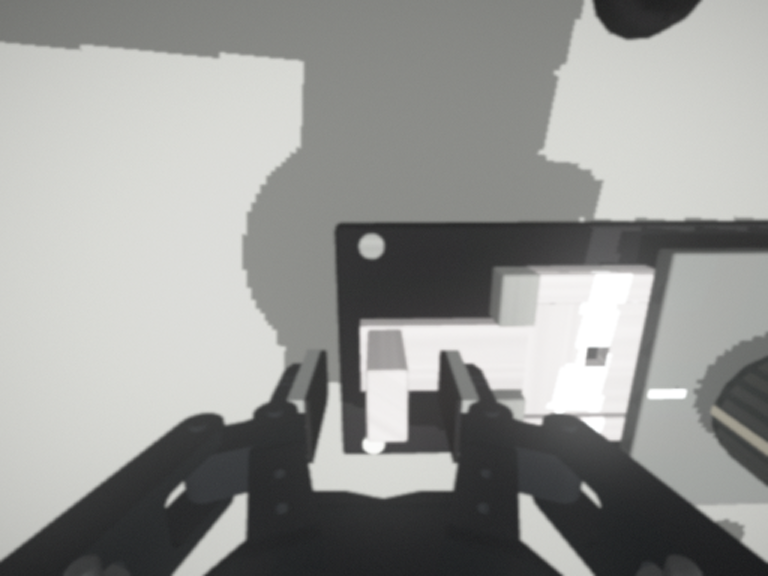

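Released cleanly, with the tab free between the pads at (387,375) and the carrier still at the lugs. Rising clear and checking.

Emit:
{"name": "jog_arm", "arguments": {
  "targets": [
    [[0,0,1,0],[0,0,3,0],[0,0,6,0],[0,0,10,0],[0,0,14,0],[0,0,14,0],[0,0,14,0],[0,0,14,0]]
  ]
}}

```text
clock: 17.75
ee_pos: [0.482, 0.0907, 0.1798]
eef_rot: [178.9, 0.0, 95.0]
wrist_force: [-0.1, -0.4, -0.8]
opening: 0.0428
```

Run:
```python
from h import *
import pickle
o=telemetry.get_obs();c=optics.get_calibration("wrist")
im=optics.capture("wrist");pickle.dump((c,im),open("w10.pkl","wb"))
print(o["clock"],o["ee_pos"],o["wrist_force"],o["opening"])
crop(im,0,0,512,384,1.5,"pics/w10.png")
s=optics.capture("side");crop(s,155,205,150,75,5,"pics/s10.png")
crop(im,190,110,150,120,5,"pics/w10a.png")
```

```text
17.75 [0.48195993 0.09068986 0.17975969] [-0.10462749 -0.35156409 -0.78285809] 0.042796759801876916
```

View pics/w10.png

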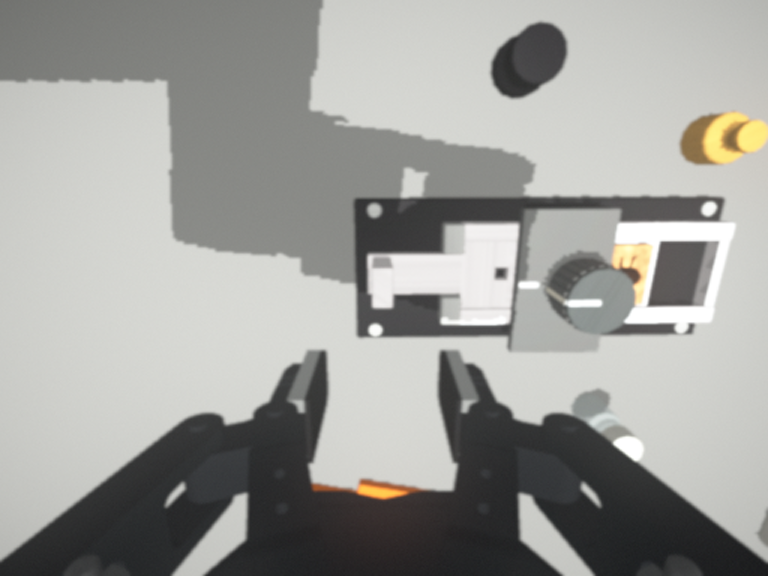

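View pics/s10.png

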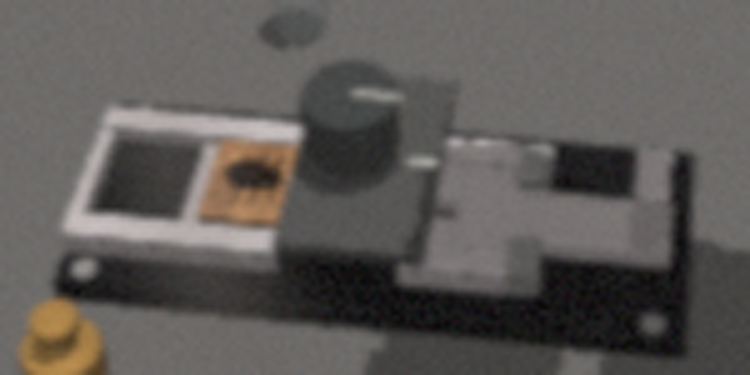

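Run:
```python
from h import *
import pickle
c,im=pickle.load(open("w10.pkl","rb"))
h=ray(c,(501/1.5,273/1.5),.02);print(h, (h[:2]-[.6125,.101])@[.9964,.0854])
print(ang(c,(602,303),(567,303),.088),ang(c,(520,285),(539,285),.049))
from rig import finish_job; print(finish_job())
```

```text
[0.57328461 0.09811266 0.02      ] -0.03932078959104476
(array([0.613 , 0.1009, 0.088 ]), np.float64(0.0209), np.float64(-175.46)) (array([0.5776, 0.0978, 0.049 ]), np.float64(0.0131), np.float64(4.59))
the job is handed in; nothing more can be done
None
```

I freed the carrier and drew it out to the stop lugs, and handed the job in at about 18 s of the 72 s. The hand-in gives no verdict, so the results below are my own measurements.

- **Knob:** I turned it about 120° clockwise in one grip, following its rise, and let go. In the last check its line stood at −175.5° and the bridge line at −175.4°. Intermediate readings scattered by 1–2°.
- **Carrier:** I gripped it by the tab, and the draw stayed under about 3 N until the lugs. I held it against them for more than half a second; the wrist read 8–10 N. With the jaws open, the carrier's lock hole measured 39.3 mm out of its locked place, within about 1 mm of the expected 40 mm and seen touching the lugs.
- **Bystanders:** I touched none of them, and the gripper was clear of everything at the end.

- **Lug force not measured directly:** I inferred it from the wrist force. During the hold the wrist also read 6–8 N vertically and about 3 N sideways, and the tool tilted about 1°.
- **Early angle estimates disagreed:** the first estimates of the remaining knob turn were 113° and 135°. I did not rely on them; the closer looks while turning settled it.

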